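# Hook the wash basket off its drain stand into the ultrasonic cleaner

## Robot

A 6-joint arm with a two-finger parallel gripper is mounted at the origin on the work surface; the furniture and walls round the work are solid. World frame = base frame: x ahead of the robot, y to its left, z up, the work surface at z = 0. Lengths are in m, angles in rad, forces in N, time in s.
With the tool pointing down it reaches from about 0.35 to 0.975 m from the base axis. Payload 4.9 kg.
Tool frame: the origin (TCP) lies midway between the tips of the shut fingers; the grasp point (between the pads) lies 19 mm behind it (ctrl.tcp_to_grasp is the distance from the TCP to the grasp point, in m); z points along the fingers, y is the line along which they close (so a half turn about z gives the same grasp; the last joint's range is limited). The gripper opens to 85 mm and grips with 20 to 120 N. Pads are 22 mm wide; open, the fingers measure 114 mm over their backs; the gripper's body (76 mm by 85 mm) begins 54 mm behind the grasp point. The pads swing forward as they close: fully open they stand 13 mm farther back than shut.
Start: joints at [-1.463, 0.053, 1.613, -0, 1.476, -0.119], TCP at [0.141, -0.609, 0.231] pointing down, gripper open.
Joint ranges: [-3.01, 3.01], [-1.01, 2.22], [0.06, 2.58], [-1.02, 4.17], [0.09, 2.62], [-3.14, 3.14]. Speed limits (rad/s): [2.57, 2.57, 3.14, 3.14, 3.14, 3.14].

## Interface

Orientations are given as a rotation vector (axis times angle).
In Python, from station import ctrl gives the robot as it stands.
- The arm moves only by the tool send_path, called after "Call:" as a command line: name --argument value ..., lists and objects as JSON in quotes. Schema: {"type":"object","properties":{"increments":{"type":"array","items":{"type":"object","properties":{"jaw":{"type":"number"},"pos":{"type":"array","items":{"type":"number"},"minItems":3,"maxItems":3},"rotvec":{"type":"array","items":{"type":"number"},"minItems":3,"maxItems":3}},"additionalProperties":false,"required":["jaw"]},"minItems":1,"maxItems":20},"grip_n":{"type":"number"},"only":{"type":"string"},"quiet":{"type":"boolean"},"lines":{"type":"string"}},"required":["increments"],"additionalProperties":false}. increments is a list of rows, 1 to 20 of them, each an object with the fields jaw (the finger opening in m), pos (a list: dx, dy, dz in m), rotvec (a list: a rotation vector rx, ry, rz in rad); a field left out counts as zero (the opening has to be given); each row is the pose to reach, as a shift and turn from the pose commanded when the call began, along the tool's axes at that moment; what a row does not reach only later rows make up. A row lasts 1/12 s, in which the tool goes at most 0.0417 m and 0.125 rad, less where a joint would pass 70% of its speed; a pose out of reach is approached as far as the arm can. The fingers move at their own pace and stop on an object; grip_n is the grip in N (left out, the last holds). Time passes only in rows, so rows that do not move let the fingers close. The tool returns the time, the measured TCP pose, the force, the opening and the grip force at its end. only (a regular expression) keeps the lines of the reply that match it, lines (a string "A,B") keeps lines A to B, and quiet returns only ok. Input that does not fit is refused with a message, and nothing moves.
- ctrl.get_obs(): the state, without advancing time (a new reading comes with each control period).
- ctrl.get_image(name): name is "scene" or "top" or "wrist"; returns the picture (400x640x3 uint8, red, green, blue); there is no depth.
- ctrl.camera_params(name): a dict with "fx", "fy", "cx", "cy" (pixels), "T" (4x4, takes a point from camera to world coordinates); the wrist camera has in their place "tool_from_camera" (4x4, takes a point from camera to tool coordinates, whose origin is the TCP and whose axes are the flange's). Camera axes: x right, y down, z forward; pixel columns grow to the right and rows downward; lengths in m; the calibration is good to about 2 mm. A picture is of the moment at which its call begins: read the wrist's pose just before it. camera_params takes no time and is no camera call.
- ctrl.finish_job(): hands the job in; it is judged then, once.
The state is a dict: "t": time; "q": joint angles; "dq": joint speeds; "effort": joint torques, N m; "tool_pos": TCP position; "tool_rot": TCP orientation; "contact_force": force on the tool from outside, world axes, zero at the start; "wrist_torque": the same for the moment, N m; "opening": finger opening in m; "grip_force": force on a finger pad.
Only numpy, scipy, OpenCV 4.12 (cv2) and the standard library are available. Lean on these libraries where they do the work, as an engineer would, in place of code of your own. Each camera call takes 0.05 s, during which the arm holds its last target. There are 200 camera calls.

## Task

The wire basket with the reworked board in it hangs by its bail on the drain stand; its lifting hook hangs in the fork on the other side of the post. Take the lifting hook and with it alone, never touching the basket with the hand, lift the basket off the stand and lower it gently and level into the tank of the ultrasonic cleaner until its rim lies flat on the tank's rim all round. Then unhook and hang the lifting hook back in its fork; the board stays in the basket and the other things on the bench stay where they are.

Things in the scene. Friction and masses are not known exactly. Their poses are not given: they have to be found in the camera images.
- stand: Fixed steel drain stand. Origin on the bench under its 16 mm post, which is 150 mm high; z up, own y across. From the post a hook of 20 mm strip reaches to -x (for the basket, over a tray base x -119..-5, y +-63, 10 high) and a fork to +x (for the lifting hook, to x = +89). (Far left of it, at y > 0.58 m, stand boxes 300 mm high: an arm that starts beside them rises first.)
- seat (a point): Centre of a 6 mm bar resting in the stand's hook: at x = -62, z = 138 mm of the stand, same axes. The hook's upturned tip is 20 mm to -x and 11 mm above here. To come off, the hanging bar must rise 16 to 50 mm (higher, the basket's rim meets the strip from below), then go 75 mm to -x before it rises further.
- fork (a point): On the stand at x = +62, z = 144 mm, same axes: level top of the fork that holds the lifting hook, centre of its 16 mm slot. Two prongs along x, each 7 wide, open end at +x with a lip 4 mm high at x = +25 from here. The handle lies across the prongs, the stem in the slot: out by rising 6 mm or more, then going 45 mm to +x; back in the reverse way.
- lifter: Loose lifting hook, 160 g, stainless, black handle; hangs in the fork with the stand's yaw, z up, y along the handle. Origin: centre of a bar lying in its hooks. Handle 14 (x) x 70 (y) mm, z 72..112; 10 mm stem down to z = 44; then a 54 mm yoke along y with two J hooks (see jays).
- jays (a point): Same point as the lifting hook's origin, between its V-bottomed J hooks at y = -27 and +27. 6 mm rod: shank at x = -13.5, lowest point z = -12, tip at x = +15 reaching z = +12; 22 mm between shank and tip, open on top. Bring it under a bar from the bar's -x side, 16 mm or more (better 22) below carrying height, then raise; unhook in reverse.
- grip (a point): Middle of the lifting hook's handle, 92 mm above its origin; pinch the handle across x.
- basket: Loose steel wire basket, 300 g +-20 %, origin under its floor, z up. Body 72 (x) x 100 (y) x 34 mm, lower edges drawn in 4 mm; flat rim 90 x 118, z 34..37. Rigid bail of 6 mm rod in its y-z plane: straight bar along y, 86 mm long, at z = 100. Hangs by the bar in the stand's hook and can swing about it; starts with the stand's yaw.
- bail (a point): Middle of the basket's bail bar (100 mm above the basket's origin).
- rim (a point): Centre of the underside of the basket's rim (34 mm above the basket's origin).
- board: Small green circuit board 50 x 78 x 12 mm, 40 g, lying loose on the basket's floor; origin under its centre.
- cleaner: Fixed white bench ultrasonic cleaner 150 (x) x 132 (y) x 56 mm, knobs on its front (-x). Origin on the bench under its centre, z up. (Behind the right-hand place stands a fixed parts cabinet, 171 mm high, its open drawer's front at x = 0.495 m, y -0.25 to -0.41: keep the basket clear of it.)
- mouth (a point): Centre of the tank's mouth, level with the top of its stainless rim, 56 mm above the cleaner's origin, same axes. Mouth 103 (x) x 75 (y) mm, 1.5 mm wider than the basket on each side, 42 deep. The basket goes in with its bail along the cleaner's x (either way round) and hangs there by its rim.
- tub: Bystander: small white tub with a red lid, 50 mm wide, 56 mm high; origin under its centre.
- vial_a: Bystander: capped vial 25 mm wide, 56 mm high; origin under its centre.
- vial_g: Bystander: capped vial 27 mm wide, 52 mm high; origin under its centre.

How it is judged:
By the outcome, as a careful person would: the job done as asked, in the order asked, and still so for the second after the job is handed in, with the robot touching nothing.
It also fails if it takes over 72 s, if anything falls off the work surface, if the arm or the gripper's body presses on something with over 40 N, if the wrist force passes 120 N, or if a joint passes its speed limit or range.

## Working session

There is one attempt and no reset: what is moved stays moved. The work goes in short steps, Python scripts to look and compute and a tool call to move; the robot and the scene stay as the last step left them, time stands still between calls to the robot, and variables do not carry over. Pictures are saved under pics/ and viewed, at most 10 in all, crops included, and the job is handed in when it is done.

```bash
ls; mkdir -p pics
```

Create h.py:
```python
import numpy as np,cv2
from station import ctrl
def save(n,f):
    im=ctrl.get_image(n); cv2.imwrite(f,im[:,:,::-1]); return im
def cam(n,obs=None):
    p=ctrl.camera_params(n)
    if n=='wrist':
        from scipy.spatial.transform import Rotation as R
        o=obs or ctrl.get_obs(); T=np.eye(4);T[:3,:3]=R.from_rotvec(o['tool_rot']).as_matrix();T[:3,3]=o['tool_pos'];p['T']=T@p['tool_from_camera']
    return p
def ray(p,u,v):
    T=np.array(p['T']); d=T[:3,:3]@np.array([(u-p['cx'])/p['fx'],(v-p['cy'])/p['fy'],1.]); return T[:3,3],d
def plane(p,u,v,z):
    o,d=ray(p,u,v); return o+d*(z-o[2])/d[2]
def tri(p1,a,p2,b):
    o1,d1=ray(p1,*a);o2,d2=ray(p2,*b)
    s=np.linalg.lstsq(np.c_[d1,-d2],o2-o1,rcond=None)[0]
    x,y=o1+s[0]*d1,o2+s[1]*d2; return (x+y)/2,np.linalg.norm(x-y)
def proj(p,X):
    c=np.linalg.inv(p['T'])@np.r_[X,1]; return np.array([p['fx']*c[0]/c[2]+p['cx'],p['fy']*c[1]/c[2]+p['cy']])
```

Run:
```python
from h import *
for n in('scene','top'): save(n,f'pics/{n}.png'); p=cam(n); print(n,p['fx'],np.round(p['T'],3).tolist())
o=ctrl.get_obs(); print(o['tool_pos'],o['tool_rot'],o['t'],o['opening'],ctrl.tcp_to_grasp)
p=ctrl.camera_params('wrist');print(p['fx'],np.round(p['tool_from_camera'],3).tolist())
```

```text
pics
station.py
scene 432.5192963458101 [[0.885, -0.387, 0.261, 0.259], [-0.466, -0.727, 0.503, -0.691], [-0.005, -0.567, -0.824, 0.893], [0.0, 0.0, 0.0, 1.0]]
top 454.29462583094295 [[-0.021, -0.991, 0.128, 0.365], [-1.0, 0.019, -0.023, -0.237], [0.02, -0.129, -0.991, 1.137], [0.0, 0.0, 0.0, 1.0]]
[ 0.1404603  -0.60845668  0.23020203] [-3.11962945e+00 -3.55286441e-01 -3.10288733e-06] 0.1 0.08540990833656377 0.0187
296.14655817845767 [[0.0, -0.952, -0.305, 0.079], [1.0, 0.0, 0.0, -0.0], [0.0, -0.305, 0.952, -0.141], [0.0, 0.0, 0.0, 1.0]]
```

View pics/scene.png

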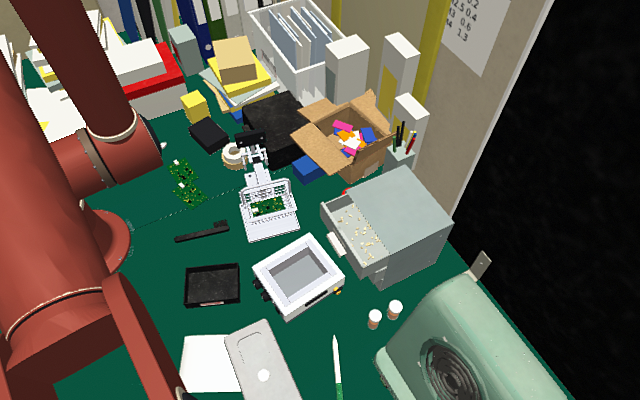

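View pics/top.png

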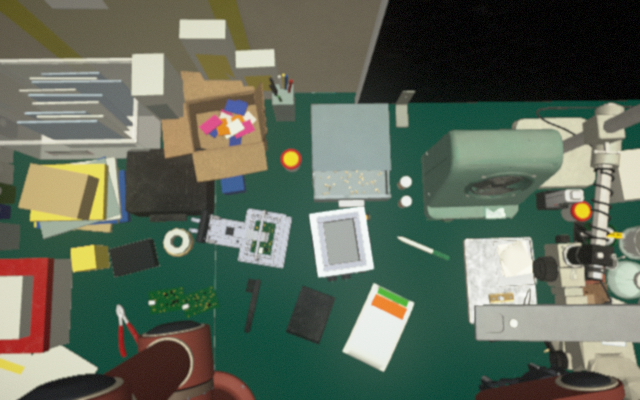

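The scene view shows the stand, basket and board at about (268,205), the lifter handle at (250,140) and the cleaner at (300,272). In the top view the basket is at (265,240), the handle at (198,227) and the cleaner mouth at (341,242), with its knobs towards the robot.

Run:
```python
from h import *
t=cam('top')
for n,u,v,z in[('mouth',341,242,.056),('rimTL',310,212,.056),('rimTR',364,207,.056),('basket',267,240,.075),('handle',198,227,.184),('post',231,232,.15),('tub',291,159,.056)]: print(n,plane(t,u,v,z).round(3))
```

Call:
send_path --increments '[{"jaw":0.085,"pos":[0,0,-0.04]},{"jaw":0.085,"pos":[0,0,-0.08]},{"jaw":0.085,"pos":[0.04,-0.03,-0.11],"rotvec":[0,0,0.1]},{"jaw":0.085,"pos":[0.07,-0.06,-0.13],"rotvec":[0,0,0.2]},{"jaw":0.085,"pos":[0.1,-0.08,-0.14],"rotvec":[0,0,0.3]},{"jaw":0.085,"pos":[0.13,-0.105,-0.15],"rotvec":[0,0,0.4]},{"jaw":0.085,"pos":[0.16,-0.13,-0.16],"rotvec":[0,0,0.436]},{"jaw":0.085,"pos":[0.19,-0.155,-0.16],"rotvec":[0,0,0.436]},{"jaw":0.085,"pos":[0.22,-0.18,-0.16],"rotvec":[0,0,0.436]},{"jaw":0.085,"pos":[0.25,-0.205,-0.16],"rotvec":[0,0,0.436]},{"jaw":0.085,"pos":[0.28,-0.23,-0.16],"rotvec":[0,0,0.436]},{"jaw":0.085,"pos":[0.31,-0.255,-0.16],"rotvec":[0,0,0.436]},{"jaw":0.085,"pos":[0.34,-0.28,-0.16],"rotvec":[0,0,0.436]},{"jaw":0.085,"pos":[0.375,-0.305,-0.16],"rotvec":[0,0,0.436]},{"jaw":0.085,"pos":[0.404,-0.327,-0.16],"rotvec":[0,0,0.436]},{"jaw":0.085,"pos":[0.404,-0.327,-0.16],"rotvec":[0,0,0.436]},{"jaw":0.085,"pos":[0.404,-0.327,-0.16],"rotvec":[0,0,0.436]}]'

```text
t: 1.52
tool_pos: [0.4613, -0.1979, 0.3906]
tool_rot: [-3.125, 0.322, 0.002]
contact_force: [0.2, -0.2, 0.4]
opening: 0.0852
grip_force: 0.0
```

Run:
```python
from h import *
o=ctrl.get_obs();print(o['tool_pos'],o['tool_rot'],abs(o['dq']).max())
np.save('w1.npy',cam('wrist',o)['T']); save('wrist','pics/w1.png')
```

```text
[ 0.461307   -0.19790284  0.39061372] [-3.12479637e+00  3.21786797e-01  2.14289374e-03] 0.056895181598612975
```

View pics/w1.png

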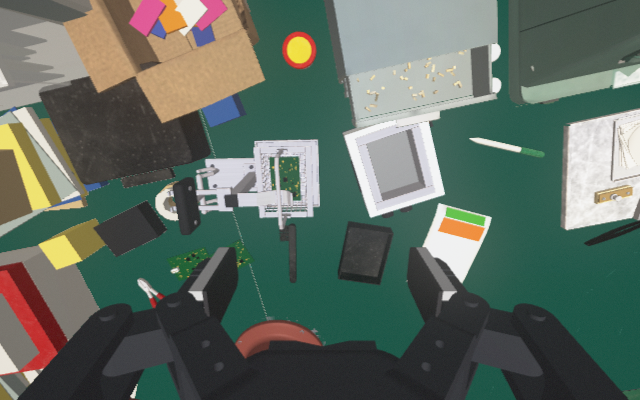

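Wrist view: handle at about (187,206), bail bar running vertically near (277,180), mouth around (393,168). I'll view an enlarged crop and segment it.

Run:
```python
from h import *
im=cv2.imread('pics/w1.png')
cv2.imwrite('pics/w1c.png',cv2.resize(im[110:245,165:320],None,fx=4.4,fy=4.4,interpolation=cv2.INTER_CUBIC))
p=ctrl.camera_params('wrist');p['T']=np.load('w1.npy')
hsv=cv2.cvtColor(im,cv2.COLOR_BGR2HSV)
# handle: dark pixels
def blob(m,seed):
    n,l,s,c=cv2.connectedComponentsWithStats(m.astype(np.uint8)); k=l[seed[1],seed[0]]; 
    cn=max(cv2.findContours((l==k).astype(np.uint8),0,1)[0],key=cv2.contourArea); return s[k],cv2.minAreaRect(cn),cn
print('handle',blob(hsv[...,2]<60,(187,206))[:2])
print('px',im[168,393],im[140,360],im[190,375])
for lim in(170,185,200):
    s,r,cn=blob((im.min(2)>60)&(im.min(2)<lim)&(hsv[...,1]<60),(390,165));print('mouth',lim,s,r)
    b=cv2.boxPoints(r); print([plane(p,*q,.056).round(4).tolist() for q in b])
t=cam('top'); ti=cv2.imread('pics/top.png'); print('top px',[ti[226,x].tolist() for x in range(188,215,3)])
```

```text
handle (array([173, 177,  27,  58, 798], dtype=int32), ((186.689208984375, 205.6351318359375), (56.388851165771484, 21.536266326904297), 80.53767395019531))
px [170 168 167] [225 216 217] [224 215 215]
mouth 170 [ 372  129   54   72 2001] ((396.6603698730469, 164.3113250732422), (61.674896240234375, 47.25203323364258), 74.05460357666016)
[[0.4591, -0.2675, 0.056], [0.4647, -0.3409, 0.056], [0.3614, -0.3576, 0.056], [0.354, -0.2797, 0.056]]
mouth 185 [ 366  128   60   73 2832] ((396.7183837890625, 164.24879455566406), (61.599998474121094, 47.959999084472656), 73.73979187011719)
[[0.4589, -0.2668, 0.056], [0.4649, -0.3412, 0.056], [0.3619, -0.3585, 0.056], [0.3539, -0.2795, 0.056]]
mouth 200 [ 366  128   60   74 2877] ((396.0, 164.50001525878906), (63.13490676879883, 49.2961311340332), 75.46554565429688)
[[0.4611, -0.2658, 0.056], [0.465, -0.3425, 0.056], [0.359, -0.3573, 0.056], [0.3534, -0.2756, 0.056]]
top px [[68, 85, 41], [69, 84, 39], [65, 83, 35], [67, 83, 43], [56, 58, 55], [60, 63, 60], [40, 44, 41], [118, 119, 119], [206, 198, 195]]
```

View pics/w1c.png

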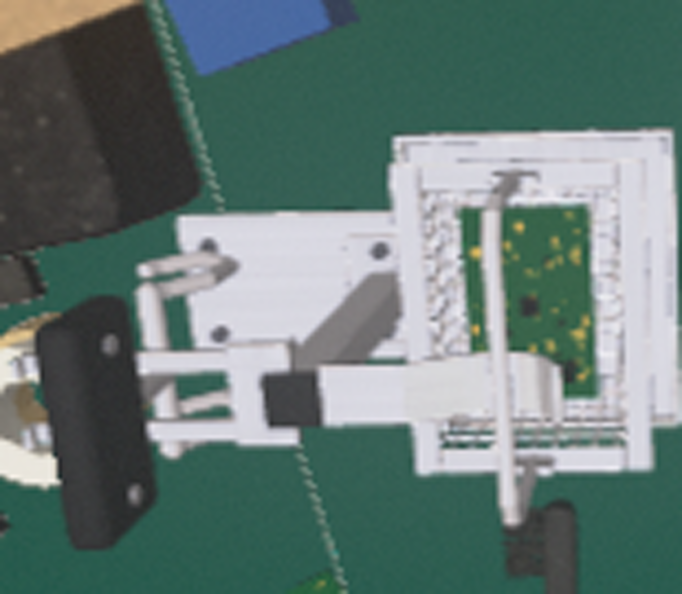

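The crop shows the dark post top at wrist (231.6,200.9), bar ends at (276.8,156.6) and (281.6,225.9), and the handle lying across the fork prongs.

Run:
```python
from h import *
p=ctrl.camera_params('wrist');p['T']=np.load('w1.npy'); t=cam('top')
f=lambda x,y:(165+x/4.4-.4,110+y/4.4-.4)
P=plane(p,*f(291,400),.150); a=plane(p,*f(493,205),.138); b=plane(p,*f(513,512),.138)
print('post',P,'bar',a,b,(a+b)/2,'len',np.linalg.norm(a-b))
u=b-a; print('yaw from bar',np.degrees(np.arctan2(-u[1],-u[0]))-90+180, 'mid->post',np.degrees(np.arctan2(*(P-(a+b)/2)[[1,0]])),np.linalg.norm((P-(a+b)/2)[:2]))
# handle top corners far-left edge
c=[plane(p,*f(*q),.184) for q in((40,318),(70,548))]; print('handle left edge',c, 'yaw',np.degrees(np.arctan2(*(c[0]-c[1])[[1,0]])))
# predicted
for yaw in(78,80,82,84,86):
    y=np.radians(yaw); ex=np.array([np.cos(y),np.sin(y),0]);ey=np.array([-np.sin(y),np.cos(y),0])
    H=[P+62*1e-3*ex+sx*.007*ex+sy*.035*ey+[0,0,.034] for sx,sy in((1,1),(1,-1),(-1,1),(-1,-1))]
    print(yaw,[(((proj(p,h)-[165,110]+.4)*4.4)).round().tolist() for h in H])
```

```text
post [ 0.43252724 -0.06370998  0.15      ] bar [ 0.47721354 -0.13808588  0.138     ] [ 0.37680258 -0.11903917  0.138     ] [ 0.42700806 -0.12856252  0.138     ] len 0.10220145165880594
yaw from bar 79.25931161205845 mid->post 85.13564701099084 0.06508697249753052
handle left edge [array([ 0.47922606, -0.01604384,  0.184     ]), array([4.10960685e-01, 1.43756628e-04, 1.84000000e-01])] yaw -13.340016939153868
78 [[33.0, 550.0], [-5.0, 320.0], [80.0, 550.0], [45.0, 321.0]]
80 [[38.0, 557.0], [-8.0, 329.0], [86.0, 556.0], [42.0, 327.0]]
82 [[44.0, 564.0], [-11.0, 337.0], [91.0, 562.0], [39.0, 334.0]]
84 [[50.0, 571.0], [-13.0, 346.0], [96.0, 567.0], [36.0, 341.0]]
86 [[56.0, 578.0], [-15.0, 355.0], [102.0, 573.0], [34.0, 348.0]]
```

Call:
send_path --increments '[{"jaw":0.085,"pos":[-0.015,-0.035,0.02]},{"jaw":0.085,"pos":[-0.025,-0.07,0.05]},{"jaw":0.085,"pos":[-0.035,-0.1,0.07]},{"jaw":0.085,"pos":[-0.045,-0.135,0.09]},{"jaw":0.085,"pos":[-0.055,-0.17,0.11]},{"jaw":0.085,"pos":[-0.055,-0.179,0.13]},{"jaw":0.085,"pos":[-0.055,-0.179,0.13]},{"jaw":0.085,"pos":[-0.055,-0.179,0.13]}]'

```text
t: 2.23
tool_pos: [0.4431, -0.0138, 0.2602]
tool_rot: [3.124, -0.329, -0.004]
contact_force: [0.8, -0.8, 0.7]
opening: 0.0852
grip_force: 0.0
```

Run:
```python
from h import *
o=ctrl.get_obs();print(o['tool_pos'],o['tool_rot'],abs(o['dq']).max())
np.save('w2.npy',cam('wrist',o)['T']); save('wrist','pics/w2.png')
```

```text
[ 0.44311569 -0.01381191  0.26018416] [ 3.12377321 -0.32912873 -0.00410088] 0.06036384937888172
```

View pics/w2.png

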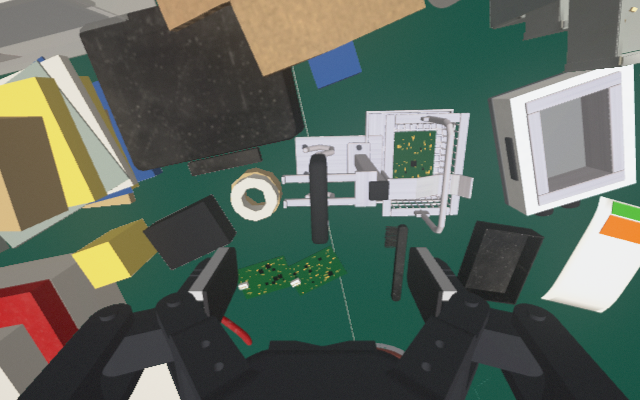

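The handle now sits centred between the fingers at about u=318, v 154–242. The post is at (378,190) and the bar around u=443.

Run:
```python
from h import *
p=ctrl.camera_params('wrist');p['T']=np.load('w2.npy');p1=dict(p);p1['T']=np.load('w1.npy')
im=cv2.imread('pics/w2.png')
m=(im.max(2)<75).astype(np.uint8); m[:,:290]=0;m[:,345:]=0;m[:145]=0;m[250:]=0
n,l,s,c=cv2.connectedComponentsWithStats(m);k=l[200,318];print(s[k],c[k])
cn=max(cv2.findContours((l==k).astype(np.uint8),0,1)[0],key=cv2.contourArea)
for v in range(158,242,12):
    r=np.where(l[v]==k)[0]; print(v,r.min(),r.max(),end=' | ')
    
print(cv2.minAreaRect(cn))
for q in((319,v) for v in(154.5,242.5)): print(plane(p,*q,.184).round(4))
print('post',plane(p,378.5,190,.15).round(4),tri(p,(378.5,190),p1,(231.1,200.5)))
print('px post',im[190,366:394].max(1))
o=cv2.resize(im[95:250,285:480],None,fx=4,fy=4,interpolation=cv2.INTER_CUBIC);cv2.imwrite('pics/w2c.png',o)
```

```text
[ 309  154   20   90 1456] [318.45741758 199.51648352]
158 311 324 | 170 310 325 | 182 310 326 | 194 310 326 | 206 311 326 | 218 311 327 | 230 311 327 | ((318.1651306152344, 198.62586975097656), (89.2006607055664, 17.138744354248047), 87.83892822265625)
[ 0.4812 -0.0189  0.184 ]
[ 0.4104 -0.0037  0.184 ]
post [ 0.4329 -0.0623  0.15  ] (array([ 0.43152682, -0.06278787,  0.14631478]), np.float64(0.00021688406198156913))
px post [219 217 186  86  72  74  72  74  72  72  73  74  74  73  73  73  73  74
  73  72  72  71 129 203 225 225 225 224]
```

View pics/w2c.png

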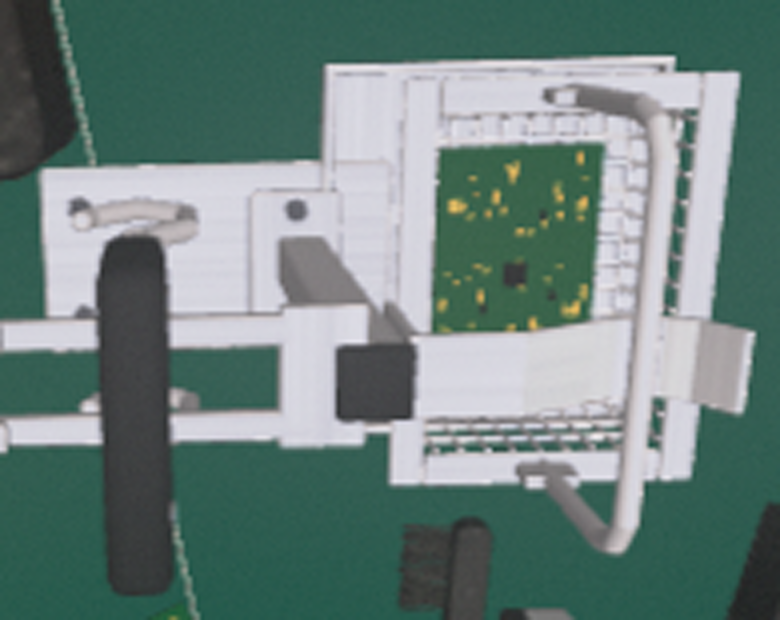

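Call:
send_path --increments '[{"jaw":0.05,"pos":[0.002,-0.003,0.02]},{"jaw":0.05,"pos":[0.002,-0.003,0.05]},{"jaw":0.05,"pos":[0.002,-0.003,0.075]},{"jaw":0.05,"pos":[0.002,-0.003,0.095]},{"jaw":0.05,"pos":[0.002,-0.003,0.105]},{"jaw":0.05,"pos":[0.002,-0.003,0.109]},{"jaw":0.05,"pos":[0.002,-0.003,0.109]},{"jaw":0.0,"pos":[0.002,-0.003,0.109]},{"jaw":0.0,"pos":[0.002,-0.003,0.109]},{"jaw":0.0,"pos":[0.002,-0.003,0.109]},{"jaw":0.0,"pos":[0.002,-0.003,0.109]},{"jaw":0.0,"pos":[0.002,-0.003,0.109]}]' --grip_n 60

```text
t: 3.28
tool_pos: [0.4477, -0.0108, 0.1542]
tool_rot: [3.124, -0.328, 0.005]
contact_force: [-0.3, -1.1, 5.6]
opening: 0.0133
grip_force: 59.1
```

Call:
send_path --increments '[{"jaw":0,"pos":[0,0,-0.008]},{"jaw":0,"pos":[0,0,-0.014]},{"jaw":0,"pos":[0,0,-0.014]},{"jaw":0,"pos":[0,-0.02,-0.014]},{"jaw":0,"pos":[0,-0.045,-0.014]},{"jaw":0,"pos":[0,-0.064,-0.014]},{"jaw":0,"pos":[0,-0.064,-0.014]},{"jaw":0,"pos":[0,-0.064,-0.04]},{"jaw":0,"pos":[0,-0.064,-0.08]},{"jaw":0,"pos":[0,-0.064,-0.13]},{"jaw":0,"pos":[0,-0.064,-0.13]}]'

```text
t: 4.2
tool_pos: [0.4624, 0.0517, 0.2902]
tool_rot: [-3.124, 0.328, -0.018]
contact_force: [1.2, 0.1, -0.2]
opening: 0.0135
grip_force: 59.0
```

Run:
```python
from h import *
p=ctrl.camera_params('wrist');p['T']=np.load('w2.npy');p1=dict(p);p1['T']=np.load('w1.npy')
a=tri(p,(449.6,124.6),p1,(276.8,156.8));b=tri(p,(438.4,230.9),p1,(281.2,226));print(a,b,(a[0]+b[0])/2)
a=plane(p,449.6,124.6,.138);b=plane(p,438.4,230.9,.138);print(a,b,(a+b)/2,np.degrees(np.arctan2(*(a-b)[[1,0]])),np.linalg.norm(a-b))
y=np.radians(78);ex=np.array([np.cos(y),np.sin(y)]);P=np.array([.4327,-.0626]);print('seat by post',P-.062*ex,'fork',P+.062*ex)
o=ctrl.get_obs();print(o['tool_pos'],o['tool_rot'],o['contact_force'],o['opening'])
save('scene','pics/s2.png')
```

```text
(array([ 0.47431093, -0.13650784,  0.12998649]), np.float64(0.0015695986858241498)) (array([ 0.37271664, -0.11703188,  0.13117631]), np.float64(0.002326441496010889)) [ 0.42351378 -0.12676986  0.1305814 ]
[ 0.47489963 -0.13337532  0.138     ] [ 0.37518743 -0.11472228  0.138     ] [ 0.42504353 -0.1240488   0.138     ] -10.595785340205387 0.10144189530875461
seat by post [ 0.41980948 -0.12324515] fork [ 0.44559052 -0.00195485]
[0.46242527 0.05172851 0.29020942] [-3.12399498  0.32780638 -0.01793851] [ 1.15108183  0.14143537 -0.23362033] 0.013522190985557968
```

Call:
send_path --increments '[{"jaw":0,"pos":[0,0.03,0]},{"jaw":0,"pos":[0,0.065,0]},{"jaw":0,"pos":[0,0.1,0]},{"jaw":0,"pos":[0,0.135,0]},{"jaw":0,"pos":[0,0.17,0]},{"jaw":0,"pos":[0,0.205,0]},{"jaw":0,"pos":[0,0.229,0]},{"jaw":0,"pos":[0,0.229,0]},{"jaw":0,"pos":[0,0.229,0.035]},{"jaw":0,"pos":[0,0.229,0.07]},{"jaw":0,"pos":[0,0.229,0.09]},{"jaw":0,"pos":[0,0.229,0.092]},{"jaw":0,"pos":[0,0.229,0.092]},{"jaw":0,"pos":[0,0.229,0.092]}]'

```text
t: 5.42
tool_pos: [0.4127, -0.1718, 0.1911]
tool_rot: [3.124, -0.327, 0.001]
contact_force: [0.2, 0.0, -0.9]
opening: 0.0128
grip_force: 59.3
```

Run:
```python
from h import *
import time
o=ctrl.get_obs();print(o['tool_pos'],o['tool_rot'],o['contact_force'])
np.save('w3.npy',cam('wrist',o)['T']); a=save('wrist','pics/w3r.png'); s=save('scene','pics/s3r.png')
A=cv2.resize(a[110:260,250:400],None,fx=2.66,fy=2.66,interpolation=2); B=cv2.resize(s[110:250,210:350],None,fx=2.85,fy=2.85,interpolation=2)
cv2.imwrite('pics/c3.png',np.hstack([A[:399],B[:399]])[:,:,::-1])
```

```text
[ 0.41272666 -0.17182232  0.19108122] [ 3.12420643e+00 -3.27363975e-01  1.27083130e-03] [ 0.24168116  0.00164014 -0.85777166]
```

View pics/c3.png

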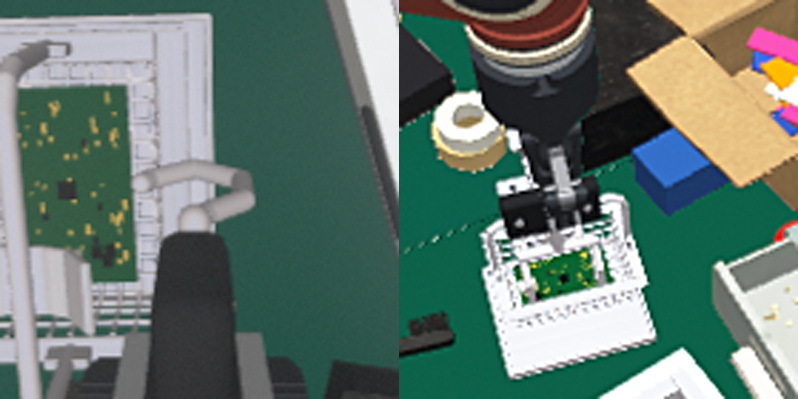

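Left (wrist): the bar is at about (255,185) and the J tip at (303,179), on the bar's free side. Right (scene): the lifter is over the basket with its hooks inside the bail legs. I'll check the bar distance once more.

Run:
```python
from h import *
p=ctrl.camera_params('wrist');p['T']=np.load('w3.npy')
im=cv2.imread('pics/w3r.png')
ex=np.array([.208,.978,0])
for v in(150,165,185):print(im[v,246:268].min(1))
L=np.array([.4108,-.1714,0])
for u,v in((255,150),(256,165),(257,185)): X=plane(p,u,v,.138);print(X,(X-L)@ex)
```

```text
[155 158 182 194 197 196 189 181 163 136  84  55  56  55  55  53  51  54
  56  51  54  53]
[157 155 156 188 198 197 197 195 187 168 138  86  74  75  59  56  54  56
  65  69  54  54]
[193 198 186 147 166 188 197 197 197 195 187 168 133  69  56  57  58  57
  57  56  58  57]
[ 0.46678782 -0.13740414  0.138     ] 0.04489341389271185
[ 0.45693711 -0.13529435  0.138     ] 0.04490784508632915
[ 0.44335821 -0.13215307  0.138     ] 0.04515560833692499
```

Call:
send_path --increments '[{"jaw":0,"pos":[0.002,-0.015,0]},{"jaw":0,"pos":[0.002,-0.03,0]},{"jaw":0,"pos":[0.002,-0.043,0]},{"jaw":0,"pos":[0.002,-0.047,0]},{"jaw":0,"pos":[0.002,-0.047,0]},{"jaw":0,"pos":[0.002,-0.047,-0.01]},{"jaw":0,"pos":[0.002,-0.047,-0.02]},{"jaw":0,"pos":[0.002,-0.047,-0.025]},{"jaw":0,"pos":[0.002,-0.047,-0.029]},{"jaw":0,"pos":[0.002,-0.047,-0.033]},{"jaw":0,"pos":[0.002,-0.047,-0.037]},{"jaw":0,"pos":[0.002,-0.047,-0.041]},{"jaw":0,"pos":[0.002,-0.047,-0.041]}]'

```text
t: 6.6
tool_pos: [0.4242, -0.1265, 0.2319]
tool_rot: [3.124, -0.328, 0.001]
contact_force: [0.4, 0.7, -4.3]
opening: 0.0133
grip_force: 58.9
```

Run:
```python
from h import *
o=ctrl.get_obs();print(o['tool_pos'],o['tool_rot'],o['contact_force'])
np.save('w4.npy',cam('wrist',o)['T']); a=save('wrist','pics/w4r.png'); s=save('scene','pics/s4r.png')
A=cv2.resize(a[90:260,230:400],None,fx=2.35,fy=2.35,interpolation=2); B=cv2.resize(s[110:250,210:350],None,fx=2.85,fy=2.85,interpolation=2)
cv2.imwrite('pics/c4.png',np.hstack([A[:399],B[:399]])[:,:,::-1])
```

```text
[ 0.42421451 -0.12645652  0.23185063] [ 3.12418411e+00 -3.28182366e-01  8.84960416e-04] [ 0.35903091  0.71051152 -4.32708383]
```

View pics/c4.png

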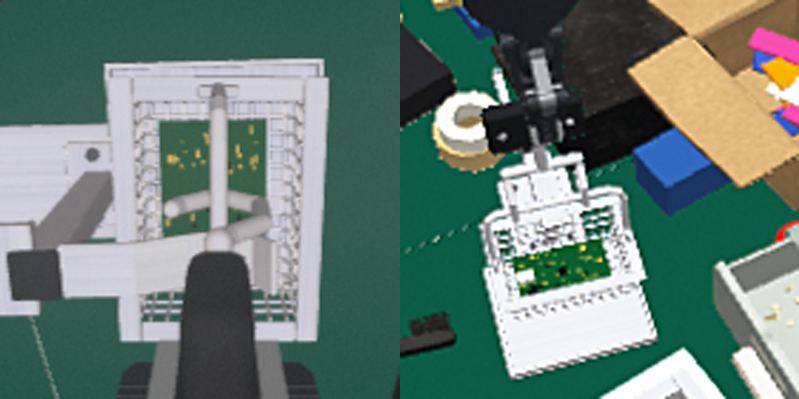

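Both hooks carry the bar (wrist view: bar at about u=321 running through the J; scene view: basket lifted), and the wrist feels the basket's weight. I'll rise to 30 mm, move part-way out along −x and measure the cleaner there.

Call:
send_path --increments '[{"jaw":0,"pos":[0,0,-0.006]},{"jaw":0,"pos":[0,0,-0.012]},{"jaw":0,"pos":[0,0,-0.017]},{"jaw":0,"pos":[0,0,-0.018]},{"jaw":0,"pos":[0,0.002,-0.018]},{"jaw":0,"pos":[0,0.006,-0.018]},{"jaw":0,"pos":[0,0.012,-0.018]},{"jaw":0,"pos":[0,0.018,-0.018]},{"jaw":0,"pos":[0,0.024,-0.018]},{"jaw":0,"pos":[0,0.03,-0.018]},{"jaw":0,"pos":[0,0.036,-0.018]},{"jaw":0,"pos":[0,0.042,-0.018]},{"jaw":0,"pos":[0,0.048,-0.018]},{"jaw":0,"pos":[0,0.053,-0.018]},{"jaw":0,"pos":[0,0.056,-0.018]},{"jaw":0,"pos":[0,0.057,-0.018]},{"jaw":0,"pos":[0,0.057,-0.018]},{"jaw":0,"pos":[0,0.057,-0.018]},{"jaw":0,"pos":[0,0.057,-0.018]},{"jaw":0,"pos":[0,0.057,-0.018]}]'

```text
t: 8.37
tool_pos: [0.4123, -0.1818, 0.2493]
tool_rot: [-3.124, 0.327, -0.0]
contact_force: [-0.3, -0.1, -4.1]
opening: 0.0131
grip_force: 58.9
```

Run:
```python
from h import *
o=ctrl.get_obs();print(o['tool_pos'],o['tool_rot'],o['contact_force'])
np.save('w5.npy',cam('wrist',o)['T']); a=save('wrist','pics/w5r.png')
A=cv2.resize(a[90:270,230:500],None,fx=2.9,fy=2.9,interpolation=2)
cv2.imwrite('pics/c5.png',A[:,:,::-1])
```

```text
[ 0.41229189 -0.18182756  0.24931131] [-3.12432789e+00  3.27386083e-01 -1.16983478e-04] [-0.26000096 -0.07213111 -4.12128604]
```

View pics/c5.png

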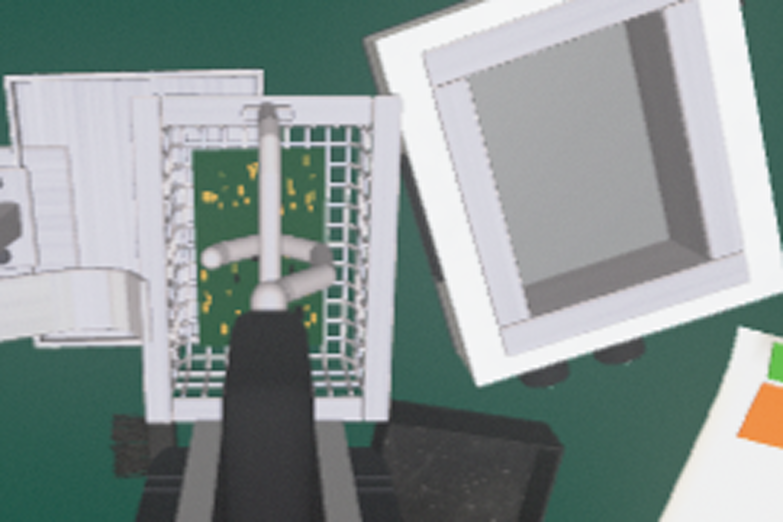

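The basket hangs level, with rim corners in the crop at (132,97), (402,95), (388,420) and (145,422). The mouth's inner corners are near (470,85), (528,322), (712,258) and (668,12).

Create m.py:
```python
from h import *
p=ctrl.camera_params('wrist');p['T']=np.load('w5.npy')
im=cv2.imread('pics/w5r.png'); big=im
sat=im.max(2).astype(int)-im.min(2); g=im.min(2)
m=((g>55)&(g<192)&(sat<30)).astype(np.uint8); m=cv2.morphologyEx(m,cv2.MORPH_OPEN,np.ones((3,3)))
n,l,s,c=cv2.connectedComponentsWithStats(m);k=l[150,430];print(s[k])
cn=max(cv2.findContours((l==k).astype(np.uint8),0,1)[0],key=cv2.contourArea)
h=cv2.convexHull(cn);a=cv2.approxPolyDP(h,6,True)[:,0].astype(float);print(a.tolist())
full=cn[:,0].astype(float); lines=[]
if len(a)==4:
    for i in range(4):
        A,B=a[i],a[(i+1)%4];d=(B-A)/np.linalg.norm(B-A);w=full-A;tt=w@d;dist=abs(w[:,0]*d[1]-w[:,1]*d[0])
        q=full[(tt>5)&(tt<np.linalg.norm(B-A)-5)&(dist<3)]
        vx,vy,x,y=cv2.fitLine(q.astype(np.float32),cv2.DIST_HUBER,0,.01,.01)[:,0]
        # contour lies on inner pixels: push outward 0.5 px
        cen=a.mean(0); nn=np.array([-vy,vx]); nn*=np.sign(nn@(np.array([x,y])-cen)); lines.append((np.array([x,y])+.5*nn,np.array([vx,vy])))
    cor=[]
    for i in range(4):
        (P,d),(Q,e)=lines[i-1],lines[i]; s_=np.linalg.solve(np.c_[d,-e],Q-P); cor.append(P+s_[0]*d)
    W=np.array([plane(p,*q,.056) for q in cor]); print(np.round(cor,1).tolist());print(W.round(4).tolist())
    E=np.roll(W,-1,0)-W; print('len',np.linalg.norm(E,axis=1).round(4),'ang',np.degrees(np.arctan2(E[:,1],E[:,0])).round(2),'centre',W.mean(0))
f=lambda x,y:(230+(x+.5)/2.9-.5,90+(y+.5)/2.9-.5)
for z in(.104,.101):
    R=np.array([plane(p,*f(*q),z) for q in((132,97),(402,95),(388,420),(145,422))]);E=np.roll(R,-1,0)-R
    print('basket',R.round(4).tolist(),np.linalg.norm(E,axis=1).round(4),np.degrees(np.arctan2(E[:,1],E[:,0])).round(2),R.mean(0))
```

```bash
python3 m.py
```

```text
[ 391   93   85  107 6079]
[[458.0, 93.0], [475.0, 179.0], [412.0, 199.0], [391.0, 116.0]]
[[458.3999938964844, 91.69999694824219], [475.6000061035156, 179.8000030517578], [412.5, 199.89999389648438], [390.3999938964844, 115.5]]
[[0.4652, -0.3412, 0.056], [0.3627, -0.3542, 0.056], [0.3531, -0.2791, 0.056], [0.4556, -0.2667, 0.056]]
len [0.1033 0.0757 0.1032 0.0751] ang [-172.82   97.24    6.87  -82.7 ] centre [ 0.40915255 -0.31030902  0.056     ]
basket [[0.4761, -0.1493, 0.104], [0.4585, -0.2355, 0.104], [0.3446, -0.2118, 0.104], [0.3622, -0.1243, 0.104]] [0.088  0.1164 0.0892 0.1166] [-101.53  168.25   78.58  -12.37] [ 0.41034777 -0.18021776  0.104     ]
basket [[0.476, -0.1488, 0.101], [0.4582, -0.2359, 0.101], [0.343, -0.2119, 0.101], [0.3609, -0.1236, 0.101]] [0.0889 0.1176 0.0902 0.1178] [-101.53  168.25   78.58  -12.37] [ 0.40952237 -0.1800371   0.101     ]
```

Call:
send_path --increments '[{"jaw":0,"pos":[0.001,0.005,0]},{"jaw":0,"pos":[0.002,0.011,0]},{"jaw":0,"pos":[0.004,0.018,0],"rotvec":[0,0,-0.01]},{"jaw":0,"pos":[0.005,0.026,-0.004],"rotvec":[0,0,-0.03]},{"jaw":0,"pos":[0.007,0.034,-0.01],"rotvec":[0,0,-0.06]},{"jaw":0,"pos":[0.009,0.042,-0.016],"rotvec":[0,0,-0.09]},{"jaw":0,"pos":[0.011,0.05,-0.02],"rotvec":[0,0,-0.12]},{"jaw":0,"pos":[0.013,0.058,-0.02],"rotvec":[0,0,-0.15]},{"jaw":0,"pos":[0.015,0.068,-0.02],"rotvec":[0,0,-0.18]},{"jaw":0,"pos":[0.017,0.078,-0.02],"rotvec":[0,0,-0.21]},{"jaw":0,"pos":[0.019,0.088,-0.02],"rotvec":[0,0,-0.24]},{"jaw":0,"pos":[0.021,0.098,-0.02],"rotvec":[0,0,-0.27]},{"jaw":0,"pos":[0.023,0.107,-0.02],"rotvec":[0,0,-0.3]},{"jaw":0,"pos":[0.025,0.115,-0.02],"rotvec":[0,0,-0.315]},{"jaw":0,"pos":[0.026,0.122,-0.02],"rotvec":[0,0,-0.328]},{"jaw":0,"pos":[0.027,0.125,-0.02],"rotvec":[0,0,-0.333]},{"jaw":0,"pos":[0.027,0.1265,-0.02],"rotvec":[0,0,-0.333]},{"jaw":0,"pos":[0.027,0.1265,-0.02],"rotvec":[0,0,-0.333]},{"jaw":0,"pos":[0.027,0.1265,-0.02],"rotvec":[0,0,-0.333]},{"jaw":0,"pos":[0.027,0.1265,-0.02],"rotvec":[0,0,-0.333]}]'

```text
t: 10.08
tool_pos: [0.4124, -0.3111, 0.2693]
tool_rot: [-3.135, -0.195, -0.0]
contact_force: [-0.1, 0.8, -3.5]
opening: 0.0134
grip_force: 58.9
```

Call:
send_path --increments '[{"jaw":0},{"jaw":0},{"jaw":0}]'

```text
t: 10.33
tool_pos: [0.4124, -0.3113, 0.2694]
tool_rot: [3.135, 0.195, 0.0]
contact_force: [0.0, -0.2, -3.4]
opening: 0.0133
grip_force: 59.0
```

Run:
```python
from h import *
o=ctrl.get_obs();print(o['tool_pos'],o['tool_rot'],np.degrees(2*np.arctan2(o['tool_rot'][1],o['tool_rot'][0])))
np.save('w6.npy',cam('wrist',o)['T']); a=save('wrist','pics/w6r.png');s=save('scene','pics/s6r.png')
A=cv2.resize(a[80:270,220:410],None,fx=2.1,fy=2.1,interpolation=2);B=cv2.resize(s[190:330,230:370],None,fx=2.85,fy=2.85,interpolation=2)
cv2.imwrite('pics/c6.png',np.hstack([A[:398],B[:398]])[:,:,::-1])
```

```text
[ 0.41243134 -0.3112614   0.26941489] [3.13534988e+00 1.94772653e-01 2.58451079e-04] 7.109464156496702
```

View pics/c6.png

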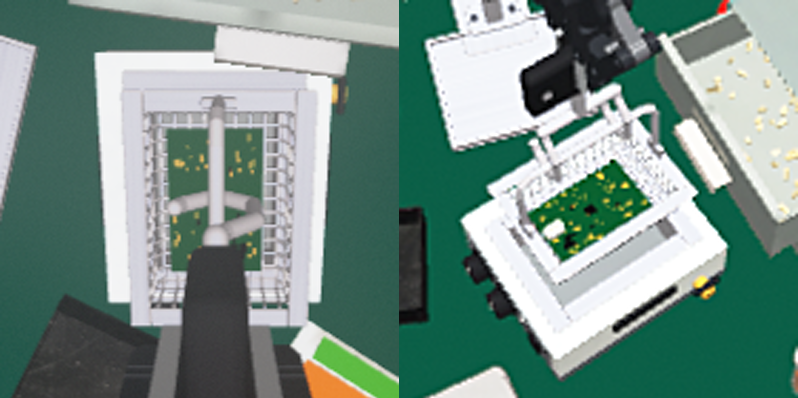

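The basket hangs level and aligned over the mouth, with rim corners in the crop at about (120,88), (318,88), (308,326) and (130,327). I'll check its centre before lowering.

Run:
```python
from h import *
p=ctrl.camera_params('wrist');p['T']=np.load('w6.npy')
f=lambda x,y:(220+(x+.5)/2.1-.5,80+(y+.5)/2.1-.5)
R=np.array([plane(p,*f(*q),.121) for q in((120,88),(318,88),(308,326),(130,327))]);E=np.roll(R,-1,0)-R
print(np.linalg.norm(E,axis=1).round(4),np.degrees(np.arctan2(E[:,1],E[:,0])).round(2),R.mean(0))
```

```text
[0.0899 0.119  0.0913 0.1195] [ -82.87 -172.45   97.48    6.92] [ 0.41004863 -0.31302463  0.121     ]
```

Run:
```python
from h import *
for n in range(6):
    a=ctrl.get_image('wrist').astype(int)[:,:,1]
    out=[]
    for v in(140,160,180,200):
        r=a[v-2:v+3].mean(0); 
        d=np.diff(r)
        L=265+np.argmax(abs(d[265:290])) ; Rr=355+np.argmax(abs(d[355:380])); out.append((int(L),int(Rr)))
    print(out)
print(a[158:163,268:300].mean(0).round().tolist());print(a[158:163,345:380].mean(0).round().tolist())
print(ctrl.get_obs()['contact_force'],ctrl.get_obs()['t'])
```

```text
[(266, 376), (267, 375), (268, 374), (269, 373)]
[(266, 376), (267, 375), (268, 374), (269, 373)]
[(266, 376), (267, 375), (268, 374), (269, 373)]
[(266, 376), (267, 375), (268, 374), (269, 373)]
[(266, 376), (267, 375), (268, 374), (269, 373)]
[(266, 376), (267, 375), (268, 374), (269, 373)]
[203.0, 243.0, 243.0, 243.0, 243.0, 243.0, 243.0, 243.0, 243.0, 236.0, 206.0, 213.0, 214.0, 212.0, 211.0, 213.0, 214.0, 212.0, 208.0, 186.0, 167.0, 186.0, 180.0, 160.0, 126.0, 133.0, 173.0, 192.0, 167.0, 159.0, 119.0, 104.0]
[168.0, 171.0, 171.0, 171.0, 160.0, 171.0, 184.0, 149.0, 182.0, 192.0, 177.0, 179.0, 171.0, 168.0, 201.0, 213.0, 213.0, 212.0, 211.0, 213.0, 213.0, 211.0, 210.0, 229.0, 244.0, 244.0, 244.0, 244.0, 244.0, 244.0, 229.0, 90.0, 92.0, 99.0, 99.0]
[ 0.02618354 -0.12648258 -5.08996712] 10.7333
```

Run:
```python
from h import *
p=ctrl.camera_params('wrist');p['T']=np.load('w6.npy')
im=cv2.imread('pics/w6r.png')[:,:,1].astype(float)
M=np.array([.4092,-.3103]);x=np.array([.9923,.1236]);y=np.array([.1236,-.9923])
for v in(135,150,160,170,185):
    r=im[v-1:v+2].mean(0)
    w=r[268:300]; # white->rim left: from first crossing below 226 after white
    i=270+np.where(r[270:300]>235)[0][0]; L=i+np.where(r[i:]<225)[0][0]; L=L-1+(r[L-1]-225)/(r[L-1]-r[L])
    j=380-np.where(r[380:350:-1]>235)[0][0]; Rr=j-np.where(r[j::-1]<227)[0][0]; Rr=Rr+(227-r[Rr])/(r[Rr+1]-r[Rr])
    X=plane(p,(L+Rr)/2,v,.121)[:2];A=plane(p,L,v,.121);B=plane(p,Rr,v,.121)
    print(v,round(L,1),round(Rr,1),'width',np.linalg.norm(A-B).round(4),'tool-y err mm',1e3*(X-M)@y)
```

```text
135 277.5 370.4 width 0.0898 tool-y err mm 2.622142496695583
150 278.4 369.8 width 0.0898 tool-y err mm 2.8266837328527257
160 278.6 369.6 width 0.0902 tool-y err mm 2.8053129703780098
170 279.1 369.0 width 0.0901 tool-y err mm 2.810777966626603
185 279.4 368.0 width 0.0903 tool-y err mm 2.490036902050207
```

Create sw.py:
```python
from h import *
def err(a,p,z,M=np.array([.4092,-.3103])):
    im=a[:,:,1].astype(float);e=[]
    o=ctrl.get_obs()
    y=np.array(p['T'])[:2,0]; y=y/np.linalg.norm(y)
    for v in(140,150,160,170,180):
        r=im[v-1:v+2].mean(0)
        i=270+np.where(r[270:300]>235)[0][0]; L=i+np.where(r[i:]<225)[0][0]; L=L-1+(r[L-1]-225)/(r[L-1]-r[L])
        j=380-np.where(r[380:350:-1]>235)[0][0]; Rr=j-np.where(r[j::-1]<227)[0][0]; Rr=Rr+(227-r[Rr])/(r[Rr+1]-r[Rr])
        e.append(1e3*(plane(p,(L+Rr)/2,v,z)[:2]-M)@y)
    return np.median(e)
if __name__=='__main__':
    for n in range(14):
        o=ctrl.get_obs();p=cam('wrist',o); print(round(o['t'],2),round(err(ctrl.get_image('wrist'),p,.121),2),end=' ; ')
```

```bash
python3 sw.py
```

```text
10.73 1.48 ; 10.78 1.47 ; 10.83 1.46 ; 10.88 1.49 ; 10.93 1.47 ; 10.98 1.55 ; 11.03 1.54 ; 11.08 1.55 ; 11.13 1.5 ; 11.18 1.57 ; 11.23 1.56 ; 11.28 1.56 ; 11.33 1.56 ; 11.38 1.55 ;
```

Call:
send_path --increments '[{"jaw":0,"pos":[0,-0.001,0]},{"jaw":0,"pos":[0,-0.0015,0]},{"jaw":0,"pos":[0,-0.0015,0.004]},{"jaw":0,"pos":[0,-0.0015,0.01]},{"jaw":0,"pos":[0,-0.0015,0.016]},{"jaw":0,"pos":[0,-0.0015,0.02]},{"jaw":0,"pos":[0,-0.0015,0.022]},{"jaw":0,"pos":[0,-0.0015,0.022]},{"jaw":0,"pos":[0,-0.0015,0.022]},{"jaw":0,"pos":[0,-0.0015,0.022]},{"jaw":0,"pos":[0,-0.0015,0.022]},{"jaw":0,"pos":[0,-0.0015,0.022]}]'

```text
t: 12.43
tool_pos: [0.4123, -0.3101, 0.2477]
tool_rot: [3.135, 0.194, 0.001]
contact_force: [-0.8, 0.3, -4.2]
opening: 0.0133
grip_force: 59.0
```

Run:
```python
from sw import *
for n in range(3):
        o=ctrl.get_obs();p=cam('wrist',o); print(round(o['t'],2),o['tool_pos'],o['contact_force'],round(err(ctrl.get_image('wrist'),p,.099),2))
```

```text
12.43 [ 0.41233501 -0.31006075  0.24770519] [-0.84023325  0.28827465 -4.23341768] 0.36
12.48 [ 0.41229491 -0.31003566  0.24764663] [-0.03863939 -0.04782776 -5.05641983] 0.3
12.53 [ 0.41225679 -0.31001247  0.24758274] [-0.36778093  0.01161076 -5.03639985] 0.25
```

Aligned to about 0.3 mm. Now lowering slowly into the tank.

Call:
send_path --increments '[{"jaw":0,"pos":[0,0,0.003]},{"jaw":0,"pos":[0,0,0.006]},{"jaw":0,"pos":[0,0,0.009]},{"jaw":0,"pos":[0,0,0.012]},{"jaw":0,"pos":[0,0,0.015]},{"jaw":0,"pos":[0,0,0.018]},{"jaw":0,"pos":[0,0,0.021]},{"jaw":0,"pos":[0,0,0.024]},{"jaw":0,"pos":[0,0,0.024]}]'

```text
t: 13.33
tool_pos: [0.4119, -0.3096, 0.2223]
tool_rot: [-3.134, -0.194, 0.002]
contact_force: [-0.4, -0.6, -5.3]
opening: 0.0133
grip_force: 59.0
```

Call:
send_path --increments '[{"jaw":0,"pos":[0,0,0.003]},{"jaw":0,"pos":[0,0,0.006]},{"jaw":0,"pos":[0,0,0.009]},{"jaw":0,"pos":[0,0,0.011]},{"jaw":0,"pos":[0,0,0.011]}]'

```text
t: 13.75
tool_pos: [0.4119, -0.3097, 0.2115]
tool_rot: [-3.135, -0.194, 0.001]
contact_force: [-0.0, -0.7, -4.6]
opening: 0.0131
grip_force: 59.0
```

Call:
send_path --increments '[{"jaw":0,"pos":[0,0,0.002]},{"jaw":0,"pos":[0,0,0.004]},{"jaw":0,"pos":[0,0,0.006]},{"jaw":0,"pos":[0,0,0.006]}]'

```text
t: 14.08
tool_pos: [0.412, -0.3097, 0.2058]
tool_rot: [-3.135, -0.194, 0.001]
contact_force: [-0.2, 0.3, -4.7]
opening: 0.013
grip_force: 59.0
```

Call:
send_path --increments '[{"jaw":0,"pos":[0,0,0.002]},{"jaw":0,"pos":[0,0,0.004]},{"jaw":0,"pos":[0,0,0.006]},{"jaw":0,"pos":[0,0,0.006]},{"jaw":0,"pos":[0,0,0.006]}]'

```text
t: 14.5
tool_pos: [0.4123, -0.3101, 0.2007]
tool_rot: [3.135, 0.194, 0.001]
contact_force: [0.2, -0.7, -1.1]
opening: 0.0127
grip_force: 59.3
```

Run:
```python
from h import *
o=ctrl.get_obs();print(o['tool_pos'],o['contact_force']); np.save('w7.npy',cam('wrist',o)['T']);a=save('wrist','pics/w7r.png')
g=a[:,:,1].astype(int)
for v in(90,100,110,120,140,160,180,200,220,240): print(v,g[v,256:392:4].tolist())
```

```text
[ 0.41234276 -0.31007768  0.20065798] [ 0.20922061 -0.70115042 -1.1079658 ]
90 [98, 99, 101, 101, 99, 100, 101, 101, 101, 102, 103, 102, 101, 102, 103, 105, 103, 109, 156, 132, 113, 131, 172, 190, 187, 184, 186, 191, 196, 200, 201, 201, 203, 204]
100 [97, 100, 100, 101, 101, 101, 101, 102, 102, 104, 104, 102, 103, 104, 104, 103, 104, 175, 230, 232, 232, 231, 231, 231, 231, 232, 231, 230, 231, 230, 230, 229, 230, 227]
110 [243, 243, 243, 243, 244, 244, 244, 244, 244, 244, 244, 245, 244, 244, 244, 243, 244, 206, 224, 231, 231, 231, 230, 231, 231, 231, 231, 230, 231, 231, 230, 229, 230, 229]
120 [244, 243, 244, 239, 213, 212, 214, 212, 213, 213, 213, 213, 213, 211, 212, 213, 210, 212, 211, 212, 210, 210, 211, 211, 212, 211, 213, 212, 212, 204, 204, 133, 132, 135]
140 [244, 244, 244, 244, 215, 200, 212, 214,
[... 275 characters left out ...]
204, 215, 244, 244, 243, 240]
180 [96, 244, 243, 243, 214, 213, 213, 214, 122, 168, 156, 194, 211, 146, 114, 105, 192, 213, 104, 105, 121, 123, 135, 140, 169, 149, 213, 213, 197, 215, 244, 244, 244, 148]
200 [102, 243, 243, 243, 236, 214, 214, 213, 177, 170, 199, 102, 103, 103, 67, 66, 67, 67, 68, 66, 90, 149, 161, 151, 167, 187, 213, 212, 212, 214, 243, 243, 243, 99]
220 [98, 169, 244, 243, 244, 213, 196, 213, 201, 166, 178, 185, 195, 65, 66, 64, 66, 65, 67, 64, 63, 191, 160, 195, 195, 180, 211, 210, 214, 239, 243, 243, 240, 100]
240 [94, 95, 244, 243, 243, 211, 215, 215, 216, 215, 157, 123, 122, 63, 66, 68, 69, 65, 70, 69, 62, 123, 125, 141, 210, 210, 210, 210, 210, 243, 243, 242, 132, 97]
```

Force dropped to the lifter's own weight at TCP z of about 0.203, so the basket is resting on the rim. Unhooking.

Call:
send_path --increments '[{"jaw":0,"pos":[0,0,0.005]},{"jaw":0,"pos":[0,0,0.01]},{"jaw":0,"pos":[0,0,0.015]},{"jaw":0,"pos":[0,0,0.02]},{"jaw":0,"pos":[0,0,0.02]},{"jaw":0,"pos":[0,0,0.02]}]'

```text
t: 15.05
tool_pos: [0.4119, -0.3096, 0.1795]
tool_rot: [-3.134, -0.194, 0.001]
contact_force: [0.2, -0.3, -2.0]
opening: 0.013
grip_force: 59.4
```

Call:
send_path --increments '[{"jaw":0,"pos":[0,0.004,0]},{"jaw":0,"pos":[0,0.01,0]},{"jaw":0,"pos":[0,0.02,0]},{"jaw":0,"pos":[0,0.03,0]},{"jaw":0,"pos":[0,0.042,0]},{"jaw":0,"pos":[0,0.052,0]},{"jaw":0,"pos":[0,0.052,0]}]'

```text
t: 15.63
tool_pos: [0.4187, -0.3639, 0.1805]
tool_rot: [3.135, 0.192, 0.0]
contact_force: [-0.3, 0.3, -0.9]
opening: 0.0131
grip_force: 59.3
```

Run:
```python
from h import *
o=ctrl.get_obs();print(o['tool_pos'],o['contact_force']);np.save('w8.npy',cam('wrist',o)['T']);save('wrist','pics/w8r.png');save('scene','pics/s8r.png')
```

```text
[ 0.41868562 -0.36387963  0.18045998] [-0.33200359  0.3454416  -0.89098008]
```

Call:
send_path --increments '[{"jaw":0,"pos":[0,0,-0.035]},{"jaw":0,"pos":[0,0,-0.07]},{"jaw":0,"pos":[0,0,-0.105]},{"jaw":0,"pos":[0,0,-0.13]},{"jaw":0,"pos":[0.01,-0.04,-0.13],"rotvec":[0,0,0.03]},{"jaw":0,"pos":[0.02,-0.075,-0.13],"rotvec":[0,0,0.06]},{"jaw":0,"pos":[0.03,-0.11,-0.13],"rotvec":[0,0,0.09]},{"jaw":0,"pos":[0.035,-0.145,-0.13],"rotvec":[0,0,0.12]},{"jaw":0,"pos":[0.04,-0.18,-0.13],"rotvec":[0,0,0.15]},{"jaw":0,"pos":[0.045,-0.215,-0.13],"rotvec":[0,0,0.18]},{"jaw":0,"pos":[0.05,-0.25,-0.13],"rotvec":[0,0,0.21]},{"jaw":0,"pos":[0.06,-0.285,-0.13],"rotvec":[0,0,0.25]},{"jaw":0,"pos":[0.07,-0.32,-0.13],"rotvec":[0,0,0.29]},{"jaw":0,"pos":[0.08,-0.355,-0.13],"rotvec":[0,0,0.32]},{"jaw":0,"pos":[0.09,-0.385,-0.13],"rotvec":[0,0,0.333]},{"jaw":0,"pos":[0.094,-0.407,-0.13],"rotvec":[0,0,0.333]},{"jaw":0,"pos":[0.094,-0.407,-0.13],"rotvec":[0,0,0.333]},{"jaw":0,"pos":[0.094,-0.407,-0.13],"rotvec":[0,0,0.333]}]'

```text
t: 17.23
tool_pos: [0.4612, 0.0551, 0.3101]
tool_rot: [3.125, -0.323, -0.001]
contact_force: [0.1, -0.3, -1.2]
opening: 0.013
grip_force: 59.6
```

Run:
```python
from h import *
o=ctrl.get_obs();print(o['tool_pos'],o['tool_rot'],np.degrees(2*np.arctan2(o['tool_rot'][1],o['tool_rot'][0])),o['contact_force']);np.save('w9.npy',cam('wrist',o)['T']);save('wrist','pics/w9r.png');save('scene','pics/s9r.png')
p=cam('scene');print([proj(p,[.4092+.9923*d,-.3103+.1236*d,.122]).round(1) for d in(-.04,0,.04)])
p=cam('wrist',o);print([proj(p,[.4092+.9923*d,-.3103+.1236*d,.122]).round(1) for d in(-.04,0,.04)])
```

```text
[0.4612031  0.05507551 0.31014801] [ 3.12462560e+00 -3.23253416e-01 -6.79335387e-04] -11.812873112365171 [ 0.1071272  -0.2672924  -1.24797889]
[array([279.7, 265.7]), array([296.7, 255.3]), array([313.1, 245.3])]
[array([652.7, 181.9]), array([652.7, 149.2]), array([652.7, 114.2])]
```

Call:
send_path --increments '[{"jaw":0,"pos":[0,0,0.035],"rotvec":[0,0,0.003]},{"jaw":0,"pos":[0,0,0.07],"rotvec":[0,0,0.003]},{"jaw":0,"pos":[0,0,0.105],"rotvec":[0,0,0.003]},{"jaw":0,"pos":[0,0,0.13],"rotvec":[0,0,0.003]},{"jaw":0,"pos":[0,0,0.142],"rotvec":[0,0,0.003]},{"jaw":0,"pos":[0,0,0.142],"rotvec":[0,0,0.003]},{"jaw":0,"pos":[0,0,0.142],"rotvec":[0,0,0.003]},{"jaw":0,"pos":[0,0,0.142],"rotvec":[0,0,0.003]}]'

```text
t: 18.0
tool_pos: [0.4631, 0.0535, 0.1708]
tool_rot: [-3.124, 0.334, -0.006]
contact_force: [-0.8, 0.4, -0.7]
opening: 0.0133
grip_force: 59.6
```

Run:
```python
from h import *
o=ctrl.get_obs();print(o['tool_pos'],o['tool_rot'],o['contact_force'])
s=cv2.imread('pics/s9r.png');p=cam('scene')
u=np.array([.85,-.52]);n=np.array([.52,.85])
for d in(-.035,-.02,0,.02,.035):
    c=proj(p,[.4092+.9923*d,-.3103+.1236*d,.122]); 
    print(d,c.round(1),[tuple(int(x) for x in s[int(round(c[1]+k)),int(round(c[0]))][1:]) for k in range(-6,7)])
a=cv2.imread('pics/w8r.png');p=ctrl.camera_params('wrist');p['T']=np.load('w8.npy')
for d in(-.035,-.02,0,.02,.035):
    c=proj(p,[.4092+.9923*d,-.3103+.1236*d,.122]); 
    print(d,c.round(1),[tuple(int(x) for x in a[int(round(c[1])),int(round(c[0]))+k][1:]) for k in range(-8,9)])
```

```text
[0.46314388 0.05349109 0.17079981] [-3.12359017  0.33385649 -0.00613979] [-0.79796417  0.44503502 -0.71618844]
-0.035 [281.9 264.4] [(242, 238), (232, 229), (235, 232), (236, 234), (218, 223), (180, 181), (249, 245), (242, 238), (176, 178), (194, 193), (153, 160), (113, 115), (172, 174)]
-0.02 [288.3 260.5] [(232, 229), (232, 229), (234, 231), (237, 234), (226, 226), (121, 124), (249, 249), (241, 239), (196, 203), (153, 149), (255, 255), (101, 103), (118, 118)]
0 [296.7 255.3] [(234, 231), (234, 231), (237, 234), (237, 234), (145, 152), (198, 198), (247, 243), (235, 234), (154, 157), (177, 174), (85, 87), (103, 105), (131, 129)]
0.02 [305.  250.3] [(244, 239), (234, 231), (236, 234), (238, 236), (210, 217), (192, 191), (244, 240), (235, 232), (168, 172), (190, 187), (109, 115), (166, 172), (194, 195)]
0.035 [311.1 246.5] [(238, 235), (229, 226), (225, 225), (238, 237), (202, 200), (240, 241), (236, 234), (197, 202), (179, 174), (185, 187), (14
[... 438 characters left out ...]
68, 170), (204, 205), (205, 205), (205, 205)]
0 [247.9 215.7] [(151, 157), (149, 151), (146, 146), (166, 166), (177, 180), (188, 194), (203, 208), (208, 209), (209, 209), (208, 210), (199, 204), (180, 186), (147, 149), (107, 88), (98, 62), (100, 63), (99, 63)]
0.02 [245.7 189.4] [(142, 144), (159, 158), (156, 155), (172, 172), (192, 197), (197, 202), (206, 209), (208, 209), (209, 210), (207, 209), (196, 203), (176, 181), (139, 139), (101, 75), (101, 65), (100, 64), (98, 61)]
0.035 [244.  168.6] [(138, 138), (161, 159), (160, 159), (190, 190), (214, 215), (192, 198), (207, 208), (208, 209), (209, 210), (207, 208), (200, 204), (184, 191), (154, 160), (117, 109), (100, 67), (101, 66), (99, 64)]
```

Bar lies on the predicted line (level, z = 0.122) in both views, so the basket is seated flat. Returning the lifter to the fork.

Call:
send_path --increments '[{"jaw":0,"pos":[-0.0015,0.01,0]},{"jaw":0,"pos":[-0.0015,0.025,0]},{"jaw":0,"pos":[-0.0015,0.04,0]},{"jaw":0,"pos":[-0.0015,0.053,0]},{"jaw":0,"pos":[-0.0015,0.063,0]},{"jaw":0,"pos":[-0.0015,0.063,0]},{"jaw":0,"pos":[-0.0015,0.063,0]},{"jaw":0,"pos":[-0.0015,0.063,0.005]},{"jaw":0,"pos":[-0.0015,0.063,0.01]},{"jaw":0,"pos":[-0.0015,0.063,0.013]},{"jaw":0,"pos":[-0.0015,0.063,0.013]},{"jaw":0,"pos":[-0.0015,0.063,0.013]}]'

```text
t: 19.0
tool_pos: [0.4467, -0.0069, 0.1548]
tool_rot: [-3.124, 0.332, 0.002]
contact_force: [0.2, 0.3, -1.5]
opening: 0.0131
grip_force: 59.8
```

Call:
send_path --increments '[{"jaw":0,"pos":[0,0,0.002]},{"jaw":0,"pos":[0,0,0.003]},{"jaw":0,"pos":[0,0,0.003]},{"jaw":0,"pos":[0,0,0.003]}]'

```text
t: 19.33
tool_pos: [0.4471, -0.0071, 0.1541]
tool_rot: [-3.124, 0.332, 0.0]
contact_force: [-5.8, 1.7, 7.2]
opening: 0.0132
grip_force: 61.2
```

Call:
send_path --increments '[{"jaw":0,"pos":[0,0,-0.002]},{"jaw":0,"pos":[0,0,-0.002]},{"jaw":0.045,"pos":[0,0,-0.002]},{"jaw":0.045,"pos":[0,0,-0.002]},{"jaw":0.045,"pos":[0,0,-0.002]},{"jaw":0.045,"pos":[0,0,-0.002]},{"jaw":0.045,"pos":[0,0,-0.002]},{"jaw":0.045,"pos":[0,0,-0.02]},{"jaw":0.045,"pos":[0,0,-0.05]},{"jaw":0.045,"pos":[0,0,-0.08]},{"jaw":0.045,"pos":[0,0,-0.108]},{"jaw":0.045,"pos":[0,0,-0.108]},{"jaw":0.045,"pos":[0,0,-0.108]},{"jaw":0.045,"pos":[0,0,-0.108]}]'

```text
t: 20.5
tool_pos: [0.4467, -0.0073, 0.2597]
tool_rot: [-3.124, 0.333, 0.001]
contact_force: [-0.5, -0.3, -0.6]
opening: 0.0452
grip_force: 0.0
```

Run:
```python
from h import *
o=ctrl.get_obs();print(o['tool_pos'],o['contact_force'],o['opening']);p=cam('wrist',o)
im=save('wrist','pics/w10.png')
m=(im.max(2)<75).astype(np.uint8); m[:,:290]=0;m[:,355:]=0;m[:145]=0;m[255:]=0
n,l,s,c=cv2.connectedComponentsWithStats(m);k=1+np.argmax(s[1:,4]);print(s[k],c[k])
cn=max(cv2.findContours((l==k).astype(np.uint8),0,1)[0],key=cv2.contourArea);print(cv2.minAreaRect(cn))
v0,v1=s[k][1],s[k][1]+s[k][3]
for v in(v0,v1): r=np.where(l[min(max(v,v0+4),v1-5)]==k)[0]; print(r.min(),r.max(),plane(p,r.mean(),v,.184).round(4))
```

```text
[ 0.44665485 -0.00726725  0.25968464] [-0.4539084  -0.26299747 -0.60344585] 0.04520552668708093
[ 313  159   19   89 1456] [321.8956044  203.40521978]
((322.26318359375, 203.00416564941406), (88.1794204711914, 17.927066802978516), 88.99491119384766)
315 329 [ 0.4812 -0.0139  0.184 ]
314 330 [0.409  0.0016 0.184 ]
```

The handle rests across the prongs as it did at the start, about 5 mm further out, and the gripper is clear. Retreating a little and handing in.

Call:
send_path --increments '[{"jaw":0.045,"pos":[0,0,-0.03]},{"jaw":0.045,"pos":[0,0,-0.05]},{"jaw":0.045,"pos":[0,0,-0.05]},{"jaw":0.045,"pos":[0,0,-0.05]}]'

```text
t: 20.88
tool_pos: [0.447, -0.0073, 0.31]
tool_rot: [3.124, -0.333, -0.0]
contact_force: [-0.4, -0.3, -0.5]
opening: 0.0452
grip_force: 0.0
```

```bash
python3 -c "
from station import ctrl
print(ctrl.finish_job())"
```

```text
the job is handed in; nothing more can be done
None
```

I handed the job in at 20.9 s: the basket sits level in the tank with its rim seated (by bail-bar position and wrist force), the lifting hook hangs in its fork about 5 mm further out than before, and I didn't re-check the board and bystanders after unhooking.

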